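# Close down the key-cutting machine

### The arm

A 6-joint arm with a two-finger parallel gripper is mounted at the origin on the work surface. World frame = base frame: x ahead of the robot, y to its left, z up, the work surface at z = 0. Lengths are in m, angles in rad, forces in N, time in s.
With the tool pointing down it reaches from about 0.425 to 0.95 m from the base axis. Payload 14.7 kg.
Tool frame: the origin (TCP) lies on the centre line of the jaws, within the pads' length; the fingertips stand 8 mm ahead of it and the grasp point (between the pads) lies 11 mm behind it; z points along the fingers, y is the line along which they close (so a half turn about z gives the same grasp; the last joint's range is limited). The gripper opens to 85 mm and grips with 20 to 120 N. Pads are 22 mm wide; open, the fingers measure 114 mm over their backs; the gripper's body (76 mm by 85 mm) begins 54 mm behind the grasp point. The pads swing forward as they close: fully open they stand 13 mm farther back than shut.
Start: joints at [-1.331, 0.48, 1.596, -0, 1.065, -0.047], TCP at [0.184, -0.623, 0.239] pointing down, gripper open.
Joint ranges: [-2.75, 2.75], [-0.82, 2.05], [0.23, 2.67], [-1.56, 4.7], [0.09, 2.69], [-2.92, 2.92]. Speed limits (rad/s): [1.89, 1.89, 2.39, 3.01, 3.01, 3.01].

### API

Orientations are given as [roll, pitch, yaw] about the fixed x, y, z axes, in that order (R = Rz(yaw) Ry(pitch) Rx(roll)).
In Python, from plant import telemetry, eyes, ctrl gives the robot as it stands. The module is installed in compiled form; this text tells all that it offers.
- The arm moves only by the tool arm_command, never from a script. Its argument "targets" is a list of rows, each a list of 4 numbers: the shift along the tool's x, y, z normalised to -1 to 1, where 1 is 40 cm, then the turn about the tool's z normalised to -1 to 1, where 1 is 2 rad. In form: [[x, y, z, turn], ...]. A call has 1 to 20 rows; each row is the pose to reach, as a shift and turn from the pose commanded when the call began, along the tool's axes at that moment; what a row does not reach only later rows make up. A row lasts 1/8 s, in which the tool goes at most 62.5 mm and 10.7 degrees, less where a joint would pass 70% of its speed; a pose out of reach is approached as far as the arm can. A call with a number of a shift or a turn outside -1 to 1 is refused whole. A call with a gripper value outside its range is refused whole. "jaw" is the finger opening in mm, from 0 to 85.4, set as the call begins (left out, the last holds). The fingers move at their own pace and stop on an object; the grip force is fixed at half the most. Time passes only in rows, so rows that repeat a pose let the fingers close. It gives the time, the measured TCP pose, the force, the opening and the grip force at its end, in the units of the state.
- telemetry.read_state(): the state, without advancing time (a new reading comes with each control period).
- eyes.get_image(name): name is "side" or "top" or "wrist"; returns a dict with "color" (420x560x3 uint8, blue, green, red), "range_z" (420x560 float32, m along the optical axis (not along the pixel's ray), 0 where there is no reading), "fovy" (degrees; the focal length in pixels is half the picture's height over the tangent of half this angle, whatever the lens; pixels are square), "cx", "cy" (the principal point, pixels), "D" ([k1, k2, p1, p2, k3] as OpenCV has them; the pictures are not rectified), "rvec" (rotation vector, rad) and "tvec" (3), from world to camera coordinates, as OpenCV has them; the wrist camera has in their place "hand_eye" (4x4, takes a point from camera to tool coordinates, whose origin is the TCP and whose axes are the flange's). Camera axes: x right, y down, z forward; pixel columns grow to the right and rows downward; lengths in m; the calibration is good to about 2 mm. A picture is of the moment at which its call begins: read the wrist's pose just before it.
- ctrl.sign_off(): hands the job in; it is judged then, once.
The state is a dict: "clock": time; "joints": joint angles; "qvel": joint speeds; "joint_efforts": joint torques, N m; "tcp_pos": TCP position; "orientation": TCP orientation; "force": force on the tool from outside, world axes, zero at the start; "torque": the same for the moment, N m; "gripper_width": finger opening in m; "grasp_force": force on a finger pad.
Only numpy, scipy, OpenCV 4.12 (cv2) and the standard library are available. Lean on these libraries where they do the work, as an engineer would, in place of code of your own. Each camera call takes 0.05 s, during which the arm holds its last target. There are 200 camera calls.

### The job

Close down the key-cutting machine by pushing with the fingertips: first push the orange clamp carriage along its rails fully home to its stop at the machine's left end (the robot's left), then push the raised clear guard fully down, and last push the open chip drawer in the base fully shut. Do not slam anything, leave the red start button alone, and do not pick up or shift the loose things lying about.

Things in the scene. Friction and masses are not known exactly. Their poses are not given: they have to be found in the camera images.
- machine: Grey and orange key-cutting machine, fixed. Base 270 mm deep (its x), 400 wide (its y), deck at z = 85 mm. Origin on the table; x points from its front (drawer side, towards the robot) to the back, y to the robot's left. Front face at x = -120 mm. Two rails (tops at z = 99 mm) run along y at x = -108 and -72 mm, between end blocks at y = +-180 mm.
- carriage (a joint): Position of the clamp carriage in m: 0 is home, against the stop at the left end; larger is farther to the right (machine -y); it can go to 0.13. Stays where it is left; about 2 N moves it.
- carriage_side (a point): Centre of the carriage's right-hand (machine -y) side face, to be pushed towards machine +y. The carriage is an orange block 50 (x) by 60 (y) by 45 mm (z 90 to 135 mm above the table), centre at machine x = -90 mm; when home this face is at machine y = +105 mm. A black T-knob on it, 22 by 40 mm, reaches z = 166 mm; a small steel jaw sticks out of its back.
- guard (a joint): Angle of the clear guard in rad: 0 is fully down (flat, level), larger is raised; stop at 1.5. Stiff hinge: it stays at any angle, about 3 N downward at its lip moves it.
- guard_lip (a point): Middle of the outer (upper) face of the orange lip, 14 by 10 mm, on the free edge of the guard: a clear plate 150 mm wide (y), 5 mm thick. The lip is on the robot's side and goes up when raised; raised, the outer face looks up and away from the robot. This point is 105 mm from the hinge axis, 5 mm above the plate's mid-plane. z: outer normal; x: from lip to hinge.
- hinge_axis (a point): Fixed point, middle of the guard's hinge axis (along machine y): machine x = 70 mm, y = 0, z = 160 mm. Behind it stands an orange housing (machine x 85 to 145 mm, y +-95 mm, up to z = 195 mm), with an aluminium motor on its left up to z = 173 mm; beside it two grey cheeks (x 30 to 80 mm, y +-75 to 95 mm, up to z = 145 mm).
- chip_drawer (a joint): How far the chip drawer is out, in m: 0 is shut; it slides out towards the robot (machine -x) as far as 0.10. Stays where it is left; about 2 N moves it.
- drawer_face (a point): Centre of the outer face of the drawer's orange front panel, 160 mm wide (y) and 55 mm tall (14.5 to 69.5 mm above the table), no knob, in the middle of the machine's front; push it towards machine +x. When shut this point is at machine x = -132 mm.
- start_button (a joint): Travel of the red start button in m, 0 = not pressed, 0.005 = fully in. It is 22 mm across, in a black housing on the front of the base, 150 mm to the right (machine -y) of the drawer's middle and 48 mm above the table. Leave it alone.
- key_blank: Loose brass key blank, 55 mm long, 4 mm thick, lying on the right part of the machine's deck (about machine x = 10, y = -150 mm). Origin near the middle of its underside.
- padlock: Loose brass padlock, standing, 20 by 42 mm, 67 mm high, in front of the machine left of the drawer. Origin at the centre of its underside.
- screwdriver: Loose screwdriver, 160 mm long, lying in front of the machine right of the drawer. Origin at the middle of its underside, x axis along it.
- brush: Loose bench brush lying on the table at the left. Origin at the middle of its underside, x axis along it.
- oil_can: Loose white and red oil can, 52 mm across, 120 mm tall, standing at one side of the machine. Origin at the centre of its underside.
- mug: Loose blue mug, 76 mm across, 90 mm tall, standing at one side of the machine. Origin at the centre of its underside.
- key_tray: Loose flat blue tray, 100 by 140 mm, 25 mm high, on the table at the right. Origin at the centre of its underside.

How it is judged:
On the way, in this order (a step that is already met when the one before it is completed fails the run):
1. the carriage is pushed home to its left stop (value of joint carriage below 0.005 m), for 0.2 s.
2. then the guard is pushed fully down (value of joint guard below 0.04 rad), for 0.2 s.
3. then the chip drawer is pushed shut (value of joint chip_drawer below 0.005 m), for 0.2 s.
At the end, for the whole second after the job is handed in: The carriage is within 5 mm of its left stop, the guard within 0.04 rad of fully down, the chip drawer within 5 mm of shut, and every loose thing within 20 mm of where it stood (value of joint each of carriage, chip_drawer below 0.005 m and value of joint guard below 0.04 rad and distance of each of key_blank, padlock, screwdriver, brush, oil_can, mug, key_tray from where it was at the start of the episode below 0.02 m); the robot touches nothing.
It fails at once if a loose thing was picked up or shifted by more than 20 mm (distance of any of key_blank, padlock, screwdriver, brush, oil_can, mug, key_tray from where it was at the start of the episode above 0.02 m).
It fails at once if the red start button was pressed (value of joint start_button above 0.0025 m).
It fails at once if something was slammed (carriage or drawer over 0.6 m/s, guard over 6 rad/s) (velocity of joint any of carriage, chip_drawer below -0.6 m/s or velocity of joint guard below -6 rad/s).
It fails at once if the guard was lifted instead of lowered, or the drawer pulled out (value of joint guard above 1.4 rad or value of joint chip_drawer above 0.09 m).
It also fails if it takes over 64 s, if anything falls off the work surface, if the arm or the gripper's body presses on something with over 40 N, if the wrist force passes 120 N, or if a joint passes its speed limit or range.

## Working session

There is one attempt and no reset: what is moved stays moved. The work goes in short steps, Python scripts to look and compute and a tool call to move; the robot and the scene stay as the last step left them, time stands still between calls to the robot, and variables do not carry over. Pictures are saved under pics/ and viewed, at most 10 in all, crops included, and the job is handed in when it is done.

Besides the shell and the picture viewer there is one more tool, called after "Emit:" as name([rows], argument=value, ...), one row to a line, values as JSON. arm_command: Moves the arm, as the interface text tells. Scaled input: -1 to 1 covers 40 cm each way for a shift and 2 rad each way for a turn. Its arguments: {"type":"object","properties":{"targets":{"type":"array"},"jaw":{"type":"number"}},"required":["targets"]}

```bash
mkdir -p pics; cat > h.py <<'E'
import numpy as np, cv2
from plant import telemetry, eyes, ctrl
def K(d):
    h=d["color"].shape[0]; f=h/2/np.tan(np.radians(d["fovy"])/2)
    return np.array([[f,0,d["cx"]],[0,f,d["cy"]],[0,0,1.]])
def cloud(d):
    h,w=d["range_z"].shape
    u,v=np.meshgrid(np.arange(w),np.arange(h))
    p=cv2.undistortPoints(np.stack([u,v],-1).reshape(-1,1,2).astype(float),K(d),np.array(d["D"],float)).reshape(h,w,2)
    z=d["range_z"]; c=np.dstack([p[...,0]*z,p[...,1]*z,z])
    R=cv2.Rodrigues(np.array(d["rvec"],float))[0]; t=np.array(d["tvec"],float).ravel()
    P=(c-t)@R; P[z==0]=np.nan
    return P
E
python3 - <<'E'
from h import *
s=telemetry.read_state(); print(s)
for n in("side","top"):
    d=eyes.get_image(n); cv2.imwrite(f"pics/{n}0.png",d["color"]); np.savez(f"pics/{n}0.npz",P=cloud(d),c=d["color"])
    R=cv2.Rodrigues(np.array(d["rvec"],float))[0]; print(n,-R.T@np.array(d["tvec"]).ravel(),R[2])
E
```

```text
{'clock': 0.0, 'joints': array([-1.33057391e+00,  4.80835656e-01,  1.59684459e+00,  1.91153718e-05,
        1.06508904e+00, -4.65972350e-02]), 'qvel': array([ 0.00022712, -0.00207908,  0.00082544,  0.00065387, -0.00047794,
        0.00055689]), 'joint_efforts': array([-5.23361450e-03, -9.50634599e+01, -4.30187130e+01, -7.17813473e-04,
        1.19313179e-02, -1.12255506e-06]), 'tcp_pos': array([ 0.18382371, -0.62306648,  0.23868081]), 'orientation': array([-3.14041808e+00, -7.15015403e-05,  2.86810344e-01]), 'force': array([-0.26903094,  0.4537384 ,  0.33713155]), 'torque': array([ 0.02198023, -0.00936376, -0.02394551]), 'grasp_force': 0.0, 'gripper_width': 0.08519581804158283}
side [0.15988121 0.87192872 1.09446971] [ 0.27377875 -0.64291222 -0.71533843]
top [ 0.40432298 -0.03150364  1.30841   ] [ 0.11555344  0.01861541 -0.99312681]
```

View pics/top0.png

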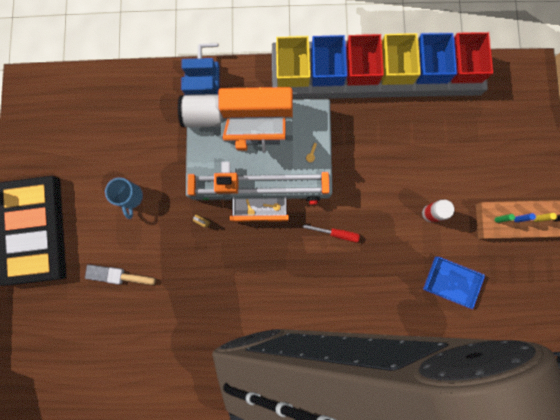

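View pics/side0.png

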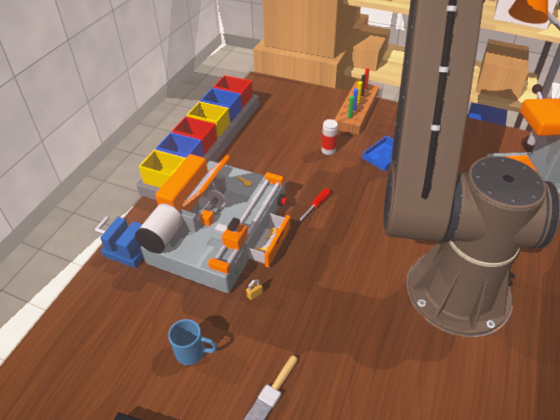

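The top view shows the machine at about (187-330, 95-200), with the carriage at (227,182), the rail end blocks at (191,184) and (326,182), the drawer front at (259,217), the guard lip at about (252,137), the padlock at (201,221) and the screwdriver at (332,234). The side view shows the guard raised, with its plate running from (185,205) to (228,158).

```bash
python3 - <<'E'
from h import *
T=np.load("pics/top0.npz");P=T["P"];c=T["c"]
hsv=cv2.cvtColor(c,cv2.COLOR_BGR2HSV)
o=cv2.inRange(hsv,(5,150,120),(20,255,255)); o[:, :170]=0;o[:, 345:]=0
n,l,st,ce=cv2.connectedComponentsWithStats(o)
for i in range(1,n):
    if st[i,4]>15:
        q=P[l==i]; q=q[~np.isnan(q[:,0])]
        print(ce[i].round(),st[i],np.percentile(q,5,axis=0).round(4),np.median(q,0).round(4),np.percentile(q,95,axis=0).round(4))
# deck outline: points z in .078..0.092
m=(abs(P[...,2]-.085)<.006)&(P[...,0]>.4)&(abs(P[...,1])<.4); m=m.astype(np.uint8)
m[:, :180]=0;m[:,340:]=0
print(cv2.minAreaRect(P[m>0][:,:2].astype(np.float32)))
# front edge of base / deck edges via lines: left and right edge points by row
for r in range(130,176,9):
    cs=np.where(m[r])[0]; print(r,P[r,cs[0]].round(4),P[r,cs[-1]].round(4))
for u,v in [(191,184),(326,182),(201,221),(210,170),(250,183),(300,183)]: print(u,v,P[v,u].round(4))
# loose things heights near
for nm,(a,b,cc,dd) in dict(padlock=(190,213,210,230),screw=(300,225,365,245),mug=(100,175,145,222),bins=(270,30,495,100)).items():
    q=P[b:dd,a:cc].reshape(-1,3); q=q[q[:,2]>.012]; print(nm,np.percentile(q,3,axis=0).round(3),np.percentile(q,97,axis=0).round(3))
big=cv2.resize(c[80:240,170:345],None,fx=4,fy=3.75,interpolation=cv2.INTER_CUBIC); 
S=np.load("pics/side0.npz"); sc=cv2.resize(S["c"][140:300,100:310],None,fx=3.7,fy=3.7,interpolation=cv2.INTER_CUBIC)
cv2.imwrite("pics/sc.png",sc)
P2=S["P"];c2=S["c"];h2=cv2.cvtColor(c2,cv2.COLOR_BGR2HSV)
o=cv2.inRange(h2,(5,150,100),(20,255,255)); o[:, :100]=0;o[:, 310:]=0;o[300:]=0
n,l,st,ce=cv2.connectedComponentsWithStats(o)
print("side")
for i in range(1,n):
    if st[i,4]>15:
        q=P2[l==i]; q=q[~np.isnan(q[:,0])]
        print(ce[i].round(),st[i],np.percentile(q,5,axis=0).round(4),np.median(q,0).round(4),np.percentile(q,95,axis=0).round(4))
E
```

```text
[255.  99.] [ 218   86   75   30 1762] [ 0.7825 -0.0355  0.0651] [0.8095 0.0483 0.1954] [0.8918 0.1329 0.1994]
[251. 137.] [223 118  62  32 476] [ 0.6923 -0.021   0.1139] [0.6998 0.0745 0.2438] [0.7403 0.1209 0.25  ]
[311. 155.] [307 145   8  16  47] [ 0.6699 -0.1007  0.0877] [ 0.6799 -0.0944  0.0904] [ 0.7054 -0.086   0.0937]
[226. 183.] [214 173  24  20 291] [0.5836 0.1053 0.1223] [0.601  0.1317 0.1357] [0.6284 0.1613 0.1656]
[325. 183.] [321 172   8  22 146] [ 0.5783 -0.1366  0.1058] [ 0.6026 -0.1284  0.1106] [ 0.6284 -0.1204  0.1146]
[191. 184.] [188 175   7  20 136] [0.5832 0.2223 0.1052] [0.606  0.2293 0.1107] [0.6296 0.2379 0.114 ]
[276. 206.] [273 204   7   6  19] [ 0.5448 -0.0007  0.0206] [0.5532 0.0053 0.0249] [0.5571 0.0113 0.0275]
[258. 218.] [229 214  60   7 296] [ 0.5125 -0.0226  0.0344] [0.5167 0.0541 0.0689] [0.5229 0.1276 0.0738]
[200. 224.] [193 221  13   6  19] [ 0.5005  0.208  -0.0031] [0.5057 0.224  0.0316] [0.5177 0.2447 0.0396]
((0.7950546741485596, 0.0391877144575119), (0.4386366903781891, 0.4482390880584717), 0.2057826668024063)
130 [0.7631 0.2461 0.0897] [ 0
[... 1190 characters left out ...]
-0.0014] [0.5157 0.051  0.0445] [0.5501 0.1306 0.0708]
[207. 217.] [200 210  14  16 163] [0.7026 0.0838 0.0882] [0.7127 0.1037 0.1121] [0.7284 0.1098 0.1202]
[289. 274.] [ 242  216   68   84 2202] [ 0.3986 -0.0337 -0.0045] [ 0.457   0.1341 -0.0007] [0.5139 0.2271 0.0173]
[235. 237.] [222 224  26  26 437] [0.5839 0.1135 0.097 ] [0.597  0.1536 0.1294] [0.6266 0.1658 0.1372]
[219. 265.] [208 258  22  16 220] [0.5826 0.2241 0.0867] [0.6072 0.2362 0.1055] [0.633  0.2402 0.1111]
[135. 291.] [ 100  273   84   27 1166] [ 0.7157  0.297  -0.0051] [ 0.8238  0.3342 -0.0011] [0.9297 0.3784 0.0028]
[216. 296.] [212 293  11   7  30] [ 0.601   0.2532 -0.005 ] [ 0.6098  0.2651 -0.0012] [0.6211 0.2732 0.0015]
```

View pics/sc.png

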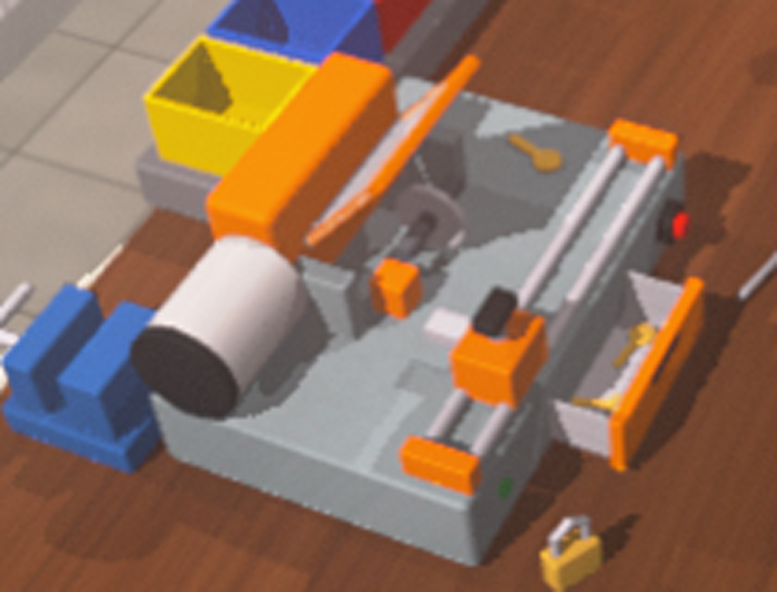

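The side crop shows the guard raised (lip from (310,240) to (475,65)), the carriage at (495,360) and the drawer out, with its front at (660,370).

From these measurements:
- **Machine:** origin about (0.694, 0.050), yaw about -0.01.
- **Carriage:** about 0.05 m from home.
- **Guard:** about 0.92 rad.
- **Drawer:** about 0.05 m out.

I'll travel above everything with the jaws shut.

Emit:
arm_command([
  [0.04,-0.035,0,0.01],
  [0.12,-0.11,0,0.03],
  [0.22,-0.2,0,0.06],
  [0.32,-0.29,0,0.09],
  [0.42,-0.38,0,0.12],
  [0.52,-0.47,0,0.148],
  [0.62,-0.56,0,0.148],
  [0.7,-0.63,0,0.148],
  [0.74,-0.665,0,0.148],
  [0.745,-0.67,0,0.148],
  [0.745,-0.67,0,0.148],
  [0.745,-0.67,0,0.148],
], jaw=0)

```text
clock: 1.6
tcp_pos: [0.3935, -0.2828, 0.2393]
orientation: [3.142, 0.0, -0.01]
force: [-0.6, 0.5, -0.5]
gripper_width: 0.0002
grasp_force: 0.0
```

Emit:
arm_command([
  [0.03,-0.05,0,0],
  [0.08,-0.13,0,0],
  [0.14,-0.23,0,0],
  [0.2,-0.33,0,0],
  [0.26,-0.43,0,0],
  [0.32,-0.53,0,0],
  [0.38,-0.63,0,0],
  [0.44,-0.73,0,0],
  [0.49,-0.82,0,0],
  [0.515,-0.86,0,0],
  [0.518,-0.863,0,0],
  [0.518,-0.863,0,0],
])

```text
clock: 3.1
tcp_pos: [0.6038, 0.0601, 0.2391]
orientation: [3.141, 0.001, -0.01]
force: [-0.3, 1.1, 0.0]
gripper_width: -0.0002
grasp_force: 0.0
```

```bash
python3 - <<'E'
from h import *
d=eyes.get_image("wrist"); s=telemetry.read_state(); print(s["tcp_pos"])
cv2.imwrite("pics/w1.png",d["color"])
d2=eyes.get_image("side"); cv2.imwrite("pics/s1.png",cv2.resize(d2["color"][100:310,80:360],None,fx=2.8,fy=2.8))
E
```

```text
[0.6037945  0.05994871 0.23925675]
```

View pics/s1.png

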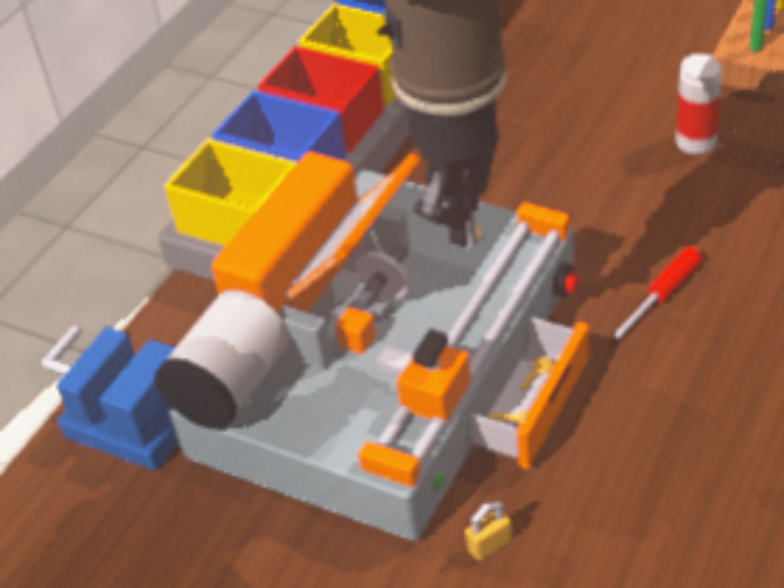

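The shut fingertips are at about (460,238), to the right of the carriage (435,385) and clear of the guard. Next I descend.

Emit:
arm_command([
  [0,0,0.03,0],
  [0,0,0.09,0],
  [0,0,0.16,0],
  [0,0,0.22,0],
  [0,0,0.265,0],
  [0,0,0.28,0],
  [0,0,0.283,0],
  [0,0,0.283,0],
])

```text
clock: 4.2
tcp_pos: [0.6047, 0.0612, 0.1268]
orientation: [-3.142, -0.001, -0.009]
force: [0.9, 0.4, 0.4]
gripper_width: -0.0
grasp_force: 0.0
```

```bash
python3 - <<'E'
from h import *
d2=eyes.get_image("side"); a=cv2.resize(d2["color"][130:300,100:330],None,fx=3,fy=3)
cv2.imwrite("pics/s2.png",a)
print(telemetry.read_state()["force"])
E
```

```text
[0.35726441 0.77294027 0.72969183]
```

View pics/s2.png

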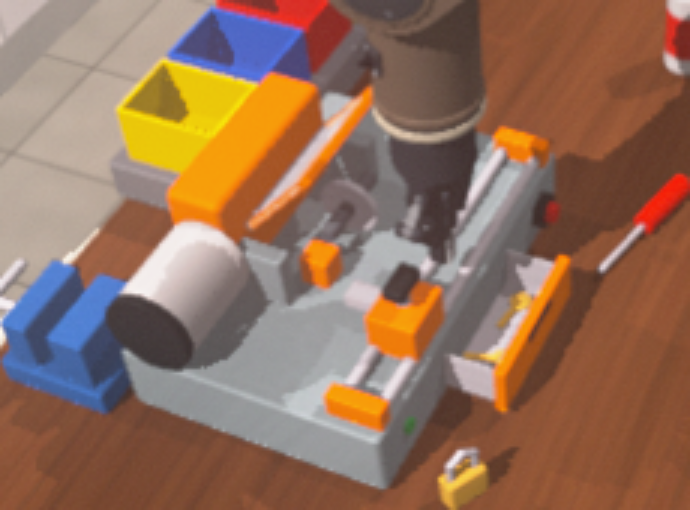

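The fingertips (445,255) are just right of the carriage block (405,320), at the right height. I'll push left gently.

Emit:
arm_command([
  [0,-0.015,0,0],
  [0,-0.03,0,0],
  [0,-0.045,0,0],
  [0,-0.06,0,0],
  [0,-0.075,0,0],
  [0,-0.09,0,0],
  [0,-0.105,0,0],
  [0,-0.12,0,0],
  [0,-0.135,0,0],
  [0,-0.15,0,0],
  [0,-0.165,0,0],
  [0,-0.175,0,0],
])

```text
clock: 5.75
tcp_pos: [0.6049, 0.1316, 0.1261]
orientation: [-3.142, -0.0, -0.009]
force: [1.2, -2.5, 0.5]
gripper_width: -0.0002
grasp_force: 0.0
```

Emit:
arm_command([
  [0,-0.005,0,0],
  [0,-0.01,0,0],
  [0,-0.015,0,0],
  [0,-0.02,0,0],
  [0,-0.02,0,0],
])

```text
clock: 6.38
tcp_pos: [0.6053, 0.1366, 0.1269]
orientation: [3.139, -0.0, -0.01]
force: [-4.1, -7.6, 26.1]
gripper_width: -0.0002
grasp_force: 1.7
```

```bash
python3 - <<'E'
from h import *
d2=eyes.get_image("side"); a=cv2.resize(d2["color"][170:290,170:300],None,fx=5,fy=5,interpolation=cv2.INTER_CUBIC)
cv2.imwrite("pics/s3.png",a)
s=telemetry.read_state();print(s["force"],s["torque"],s["tcp_pos"])
P=cloud(d2);h=cv2.cvtColor(d2["color"],cv2.COLOR_BGR2HSV);o=cv2.inRange(h,(5,150,100),(20,255,255))>0
for lo,hi in((.115,.215),(.215,.25)):
  m=o&(P[...,0]>.57)&(P[...,0]<.64)&(P[...,1]>lo)&(P[...,1]<hi)&(P[...,2]>.08); q=P[m]; print(len(q),np.percentile(q,[2,50,98],axis=0).round(4))
E
```

```text
[ -5.45115686 -19.357238    20.91155304] [-1.9511771   0.4649851   0.04310686] [0.60539795 0.13724873 0.12708079]
398 [[0.5839 0.1597 0.0959]
 [0.5957 0.1979 0.1319]
 [0.6297 0.2147 0.1406]]
280 [[0.5816 0.2153 0.0859]
 [0.6052 0.2333 0.1071]
 [0.6344 0.2407 0.1341]]
```

View pics/s3.png

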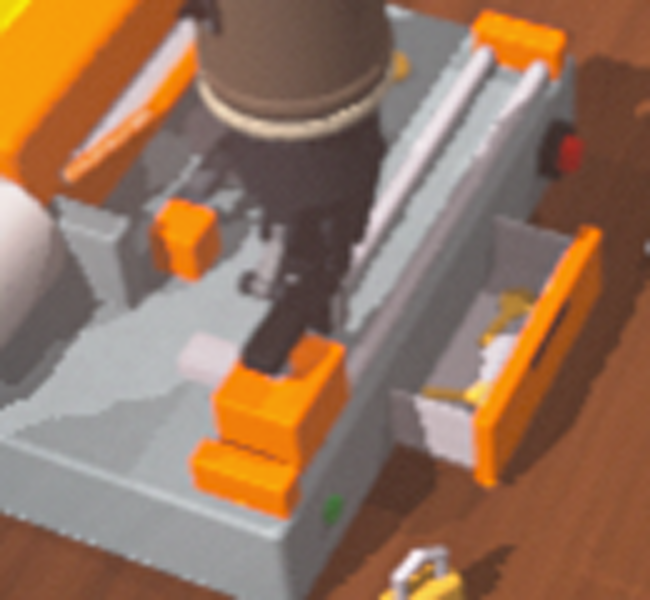

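The carriage is up against its stop: its left face is at y≈0.2147, as predicted, and the push force has risen to 20 N. I'll back off to the right, rise, and move above the guard lip.

Emit:
arm_command([
  [0,0.01,0,0],
  [0,0.04,0,0],
  [0,0.1,0,0],
  [0,0.17,0,0],
  [0,0.215,0,0],
  [0,0.224,-0.02,0],
  [0,0.224,-0.08,0],
  [0,0.224,-0.16,0],
  [0,0.224,-0.26,0],
  [0,0.224,-0.36,0],
  [0,0.224,-0.42,0],
  [0,0.224,-0.435,0],
  [0.03,0.224,-0.435,0],
  [0.09,0.224,-0.435,0],
  [0.16,0.224,-0.435,0],
  [0.22,0.224,-0.435,0],
  [0.245,0.224,-0.435,0],
  [0.25,0.224,-0.435,0],
  [0.25,0.224,-0.435,0],
])

```text
clock: 8.8
tcp_pos: [0.7036, 0.0487, 0.2997]
orientation: [3.142, 0.001, -0.009]
force: [-0.2, -0.1, -0.4]
gripper_width: -0.0001
grasp_force: 0.0
```

```bash
python3 - <<'E'
from h import *
d2=eyes.get_image("side"); a=cv2.resize(d2["color"][130:290,130:310],None,fx=3.7,fy=3.7,interpolation=cv2.INTER_CUBIC)
cv2.imwrite("pics/s4.png",a)
s=telemetry.read_state();print(s["force"],s["tcp_pos"])
E
```

```text
[0.47149053 0.41061465 0.24355806] [0.70355015 0.04874736 0.29998742]
```

View pics/s4.png

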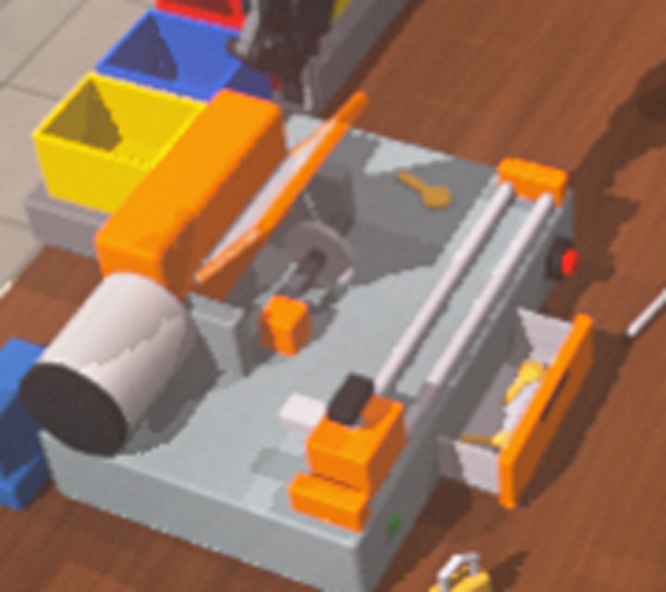

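The carriage is home, its block (355,440) by the stop at (330,500), and the shut tips are above the lip. I'll push the guard down along its arc.

Emit:
arm_command([
  [0,0,0.03,0],
  [0,0,0.07,0],
  [0,0,0.09,0],
  [0,0,0.1,0],
  [-0.012,0,0.11,0],
  [-0.025,0,0.12,0],
  [-0.038,0,0.133,0],
  [-0.051,0,0.147,0],
  [-0.064,0,0.161,0],
  [-0.075,0,0.179,0],
  [-0.085,0,0.197,0],
  [-0.085,0,0.197,0],
])

```text
clock: 10.35
tcp_pos: [0.6696, 0.049, 0.2205]
orientation: [3.142, 0.001, -0.009]
force: [1.2, 0.8, -0.0]
gripper_width: 0.0001
grasp_force: 0.0
```

```bash
python3 - <<'E'
from h import *
d2=eyes.get_image("side"); a=cv2.resize(d2["color"][130:290,130:310],None,fx=3.7,fy=3.7,interpolation=cv2.INTER_CUBIC)
cv2.imwrite("pics/s5.png",a)
s=telemetry.read_state();print(s["force"],s["tcp_pos"])
E
```

```text
[-0.16736584  0.14418174  0.20345478] [0.67008151 0.04896647 0.22098018]
```

View pics/s5.png

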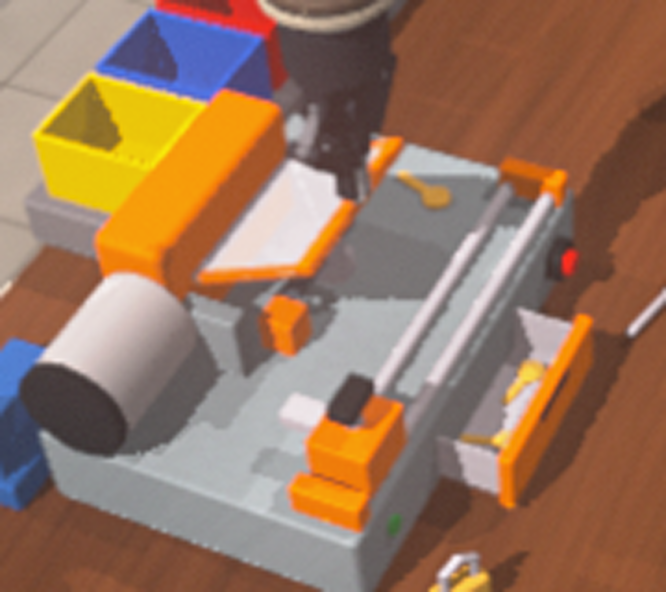

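The guard is following the tips, with the lip from (310,265) to (395,145). I'll keep pushing.

Emit:
arm_command([
  [-0.006,0,0.012,0],
  [-0.012,0,0.025,0],
  [-0.0175,0,0.038,0],
  [-0.022,0,0.051,0],
  [-0.026,0,0.065,0],
  [-0.029,0,0.079,0],
  [-0.031,0,0.093,0],
  [-0.033,0,0.103,0],
  [-0.034,0,0.112,0],
  [-0.034,0,0.115,0],
  [-0.034,0,0.115,0],
])

```text
clock: 11.78
tcp_pos: [0.6565, 0.0491, 0.1752]
orientation: [3.142, 0.0, -0.009]
force: [0.1, 0.0, -0.3]
gripper_width: -0.0001
grasp_force: 0.0
```

Emit:
arm_command([
  [0,0,0.003,0],
  [0,0,0.006,0],
  [0,0,0.008,0],
  [0,0,0.008,0],
  [0,0,0.008,0],
])

```text
clock: 12.4
tcp_pos: [0.6566, 0.0491, 0.1728]
orientation: [-3.142, -0.0, -0.009]
force: [-4.5, -0.3, 11.1]
gripper_width: -0.0001
grasp_force: 5.5
```

Emit:
arm_command([
  [0,0,0.002,0],
  [0,0,0.003,0],
  [0,0,0.003,0],
  [0,0,0.003,0],
])

```text
clock: 12.9
tcp_pos: [0.6566, 0.0491, 0.1726]
orientation: [-3.142, -0.001, -0.009]
force: [-7.9, -0.2, 23.9]
gripper_width: -0.0
grasp_force: 11.8
```

```bash
python3 - <<'E'
from h import *
s=telemetry.read_state();print(s["force"],s["tcp_pos"])
d=eyes.get_image("side");P=cloud(d);h=cv2.cvtColor(d["color"],cv2.COLOR_BGR2HSV);o=cv2.inRange(h,(5,150,100),(20,255,255))>0
m=o&(P[...,0]>.64)&(P[...,0]<.68)&(P[...,1]>-.04)&(P[...,1]<.14)&(P[...,2]>.14); q=P[m]; print(len(q),np.percentile(q,[2,50,98],axis=0).round(4))
E
```

```text
[-7.9093553  -0.20888432 23.86943464] [0.65664009 0.04911567 0.17259481]
171 [[ 0.655  -0.0206  0.1556]
 [ 0.6605  0.0774  0.1632]
 [ 0.6765  0.1254  0.1705]]
```

The guard is down: the lip is at z≈0.163 and the stop pushes back with 24 N. I'll lift, retreat toward the robot, and descend in front of the drawer.

Emit:
arm_command([
  [0,0,-0.01,0],
  [0,0,-0.05,0],
  [0,0,-0.12,0],
  [0,0,-0.18,0],
  [0,0,-0.2,0],
  [-0.03,0,-0.2,0],
  [-0.1,0,-0.2,0],
  [-0.19,0,-0.2,0],
  [-0.28,0,-0.2,0],
  [-0.37,0,-0.2,0],
  [-0.44,0,-0.2,0],
  [-0.47,0,-0.2,0],
  [-0.475,0,-0.17,0],
  [-0.475,0,-0.09,0],
  [-0.475,0,0.01,0],
  [-0.475,0,0.11,0],
  [-0.475,0,0.2,0],
  [-0.475,0,0.265,0],
  [-0.475,0,0.287,0],
  [-0.475,0,0.287,0],
])

```text
clock: 15.45
tcp_pos: [0.4666, 0.0508, 0.0555]
orientation: [3.142, 0.001, -0.009]
force: [0.0, -0.2, 0.4]
gripper_width: -0.0001
grasp_force: 0.0
```

```bash
python3 - <<'E'
from h import *
s=telemetry.read_state();print(s["force"],s["tcp_pos"])
d2=eyes.get_image("side"); a=cv2.resize(d2["color"][130:310,130:340],None,fx=3.3,fy=3.3,interpolation=cv2.INTER_CUBIC)
cv2.imwrite("pics/s6.png",a)
E
```

```text
[ 0.01584249 -0.20320042  0.42152831] [0.4666138  0.0508318  0.05549897]
```

View pics/s6.png

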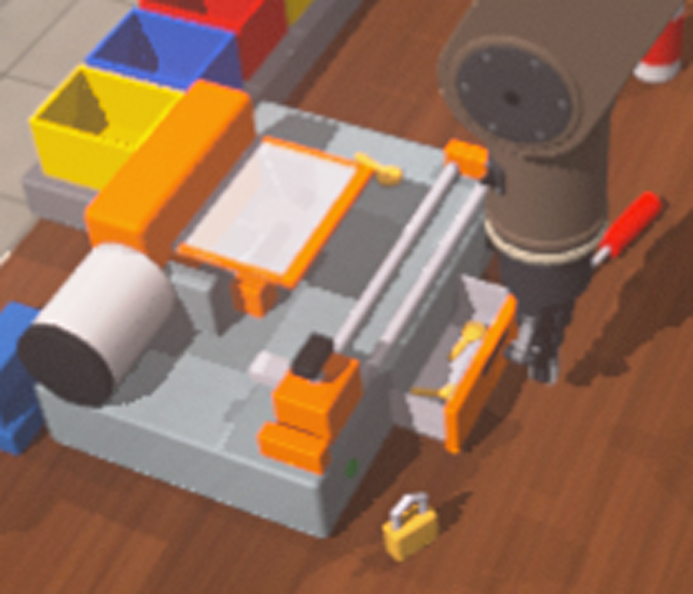

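The guard is flat and the carriage is home. The tips (545,375) are in front of the drawer panel (480,375) and clear of the screwdriver and padlock. I'll push the drawer.

Emit:
arm_command([
  [0.015,0,0,0],
  [0.04,0,0,0],
  [0.06,0,0,0],
  [0.07,0,0,0],
  [0.08,0,0,0],
  [0.09,0,0,0],
  [0.1,0,0,0],
  [0.112,0,0,0],
  [0.124,0,0,0],
  [0.136,0,0,0],
  [0.148,0,0,0],
  [0.16,0,0,0],
  [0.172,0,0,0],
  [0.182,0,0,0],
  [0.19,0,0,0],
  [0.195,0,0,0],
])

```text
clock: 17.5
tcp_pos: [0.5448, 0.0501, 0.0561]
orientation: [-3.142, -0.0, -0.009]
force: [-1.7, -0.1, -0.1]
gripper_width: 0.0001
grasp_force: 0.8
```

Emit:
arm_command([
  [0.004,0,0,0],
  [0.008,0,0,0],
  [0.012,0,0,0],
  [0.015,0,0,0],
  [0.015,0,0,0],
])

```text
clock: 18.12
tcp_pos: [0.5509, 0.0501, 0.0562]
orientation: [-3.142, -0.0, -0.009]
force: [-1.1, -0.8, -0.4]
gripper_width: -0.0
grasp_force: 0.2
```

Emit:
arm_command([
  [0.003,0,0,0],
  [0.006,0,0,0],
  [0.008,0,0,0],
  [0.008,0,0,0],
])

```text
clock: 18.62
tcp_pos: [0.554, 0.0501, 0.0561]
orientation: [-3.142, -0.0, -0.009]
force: [0.7, 0.3, -0.4]
gripper_width: 0.0001
grasp_force: 0.2
```

Emit:
arm_command([
  [0.003,0,0,0],
  [0.006,0,0,0],
  [0.008,0,0,0],
  [0.008,0,0,0],
])

```text
clock: 19.12
tcp_pos: [0.5545, 0.05, 0.0558]
orientation: [3.141, 0.004, -0.009]
force: [-12.6, 0.2, 8.3]
gripper_width: 0.0
grasp_force: 6.2
```

The stop force is there. I'll back away, rise and check.

Emit:
arm_command([
  [0.002,0,0,0],
  [0.002,0,0,0],
  [-0.01,0,0,0],
  [-0.04,0,0,0],
  [-0.1,0,0,0],
  [-0.17,0,0,0],
  [-0.21,0,0,0],
  [-0.22,0,-0.02,0],
  [-0.22,0,-0.1,0],
  [-0.22,0,-0.2,0],
  [-0.22,0,-0.32,0],
  [-0.22,0,-0.44,0],
  [-0.22,0,-0.5,0],
  [-0.22,0,-0.52,0],
  [-0.22,0,-0.52,0],
])

```text
clock: 21.0
tcp_pos: [0.4693, 0.0508, 0.2641]
orientation: [-3.142, -0.001, -0.009]
force: [0.6, -0.0, -0.1]
gripper_width: -0.0002
grasp_force: 0.0
```

```bash
python3 - <<'E'
from h import *
s=telemetry.read_state();print(s["force"],s["tcp_pos"],s["clock"])
d=eyes.get_image("side"); c=d["color"]; P=cloud(d)
cv2.imwrite("pics/s7.png",cv2.resize(c[130:310,130:340],None,fx=3.3,fy=3.3,interpolation=cv2.INTER_CUBIC))
h=cv2.cvtColor(c,cv2.COLOR_BGR2HSV);o=cv2.inRange(h,(5,150,100),(20,255,255))>0
for n,(a,b,e,f,g,k) in dict(drawer=(.53,.6,-.05,.15,.02,.08),guard=(.64,.68,-.04,.14,.14,.3),carr=(.57,.64,.1,.216,.09,.2)).items():
  m=o&(P[...,0]>a)&(P[...,0]<b)&(P[...,1]>e)&(P[...,1]<f)&(P[...,2]>g)&(P[...,2]<k); q=P[m]; print(n,len(q),np.percentile(q,[2,50,98],axis=0).round(4).tolist())
E
```

```text
[ 0.62007176 -0.01419052 -0.14058638] [0.46925371 0.05084726 0.26414408] 21.0
drawer 420 [[0.565, -0.022, 0.0228], [0.5677, 0.0633, 0.0568], [0.5763, 0.1319, 0.0727]]
guard 221 [[0.6552, -0.021, 0.1553], [0.6605, 0.0571, 0.1633], [0.6757, 0.1258, 0.1671]]
carr 414 [[0.5839, 0.1608, 0.0968], [0.5967, 0.1995, 0.1307], [0.6306, 0.2158, 0.1378]]
```

View pics/s7.png

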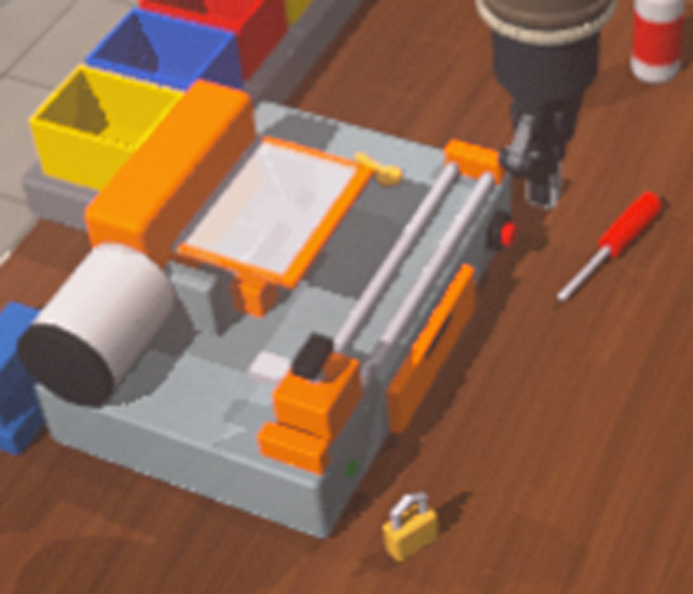

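The drawer (435,345) is flush, the guard is flat, the carriage is home, and the loose things are where they were. Nothing is touching the robot.

```bash
python3 -c "
from plant import ctrl
print(ctrl.sign_off())"
```

```text
the job is handed in; nothing more can be done
None
```

I handed the job in at about 21 s: the carriage is home, the guard is down and the drawer is shut, confirmed by contact forces and the last picture, but the hand-in returned no verdict.

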